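Reset an over-tight gel cassette clamp from the loose side

ROBOT

A 6-joint arm with a two-finger parallel gripper is mounted at the origin on the work surface. World frame = base frame: x ahead of the robot, y to its left, z up, the work surface at z = 0. Lengths are in m, angles in rad, forces in N, time in s.
With the tool pointing down it reaches from about 0.425 to 0.95 m from the base axis. Payload 14.7 kg.
Tool frame: the origin (TCP) lies at the very end of the fingers, on their centre line; the grasp point (between the pads) lies 19 mm behind it (arm.tcp_to_grasp is the distance from the TCP to the grasp point, in m); x points along the fingers, y is the direction in which the jaws open and shut, and the axes are right-handed (so a half turn about x gives the same grasp; the last joint's range is limited). The gripper opens to 85 mm and grips with 20 to 120 N. Pads are 22 mm wide; open, the fingers measure 114 mm over their backs; the gripper's body (76 mm by 85 mm) begins 54 mm behind the grasp point. The pads swing forward as they close: fully open they stand 13 mm farther back than shut.
Start: joints at [-1.232, 0.48, 1.596, -0, 1.065, -0.047], TCP at [0.245, -0.602, 0.231] pointing down, gripper open.
Joint ranges: [-2.75, 2.75], [-0.82, 2.05], [0.23, 2.67], [-1.56, 4.7], [0.09, 2.69], [-2.92, 2.92]. Speed limits (rad/s): [1.89, 1.89, 2.39, 3.01, 3.01, 3.01].

INTERFACE

Orientations are given as a rotation vector (axis times angle).
In Python, from plant import arm gives the robot as it stands.
- The arm moves only by the tool arm_command, never from a script. Its argument "steps" is a list of rows, each a list of 5 numbers: the opening, from 0 (shut) to 1 (fully open), then the shift along the tool's x, y, z in mm, then the turn about the tool's x in degrees. A call has 1 to 20 rows; each row shifts and turns the commanded pose from where the row before left it, along the tool's axes as they then stand; what a row does not reach is not made up. A row lasts 1/8 s, in which the tool goes at most 62.5 mm and 10.7 degrees, less where a joint would pass 70% of its speed; a pose out of reach is approached as far as the arm can. A call is refused whole if a number of a shift passes 62.5 or a number of a turn 10.7, either way. A call with a gripper value outside its range is refused whole. The fingers move at their own pace and stop on an object; "newtons" is the grip in N (left out, the last holds). Time passes only in rows, so rows that do not move let the fingers close. It gives the time, the measured TCP pose, the force and the opening at its end, in the units of the state.
- arm.sense(): the state, without advancing time (a new reading comes with each control period).
- arm.capture(name): name is "scene" or "top"; returns the picture (480x640x3 uint8, red, green, blue); there is no depth.
- arm.camera_info(name): a dict with "camera_matrix" (3x3 intrinsics, pixels), "R" (3x3) and "t" (3): a world point X has camera coordinates R X + t. Camera axes: x right, y down, z forward; pixel columns grow to the right and rows downward; lengths in m; the calibration is good to about 2 mm. A picture is of the moment at which its call begins. camera_info takes no time and is no camera call.
- arm.hand_in(): hands the job in, once; it reports no verdict.
The state is a dict: "time_s": time; "joints": joint angles; "qd": joint speeds; "joint_efforts": joint torques, N m; "position": TCP position; "eef_rot": TCP orientation; "wrist_force": force on the tool from outside, world axes, zero at the start; "moment": the same for the moment, N m; "grip_width": finger opening in m.
Only numpy, scipy, OpenCV 4.12 (cv2) and the standard library are available. Lean on these libraries where they do the work, as an engineer would, in place of code of your own. Each camera call takes 0.05 s, during which the arm holds its last target. There are 200 camera calls.

TASK

The clamp on the gel casting stand has been left too tight on its glass cassette. By its black handle, back the jaw off until the pad is about a centimetre clear of the glass, then bring it up again in the tightening direction only, and stop when the sprung pad presses on the glass with 5 newtons (the ring on its stem is then level with the jaw). Do not push past that setting and come back to it: let go with the handle's play still taken up on the tightening side, the cassette still standing in its place and the other things on the bench left alone.

Things in the scene. Friction and masses are not known exactly. Their poses are not given: they have to be found in the camera images.
- stand: fixed gel casting stand: white base 150 (x) x 200 (y) x 14 mm, grey back rail 61 mm high on it. Origin: underside; +y points to the rail, the tightening way. Rail face at y = 85 mm, cassette's near face at y = 73 mm. An aluminium jaw block (52 x 40 x 46 mm) slides along y with a steady drag of about 10.5 N either way, stays where left, and can be drawn back until its pad is 30 mm from the glass (hard stop).
- cassette: loose glass cassette (two plates with side spacers), 100 (x) x 12 (y) x 80 mm high, 0.2 kg, standing upright in the trough of the stand against the back rail; origin at the centre of its underside, its top is 94 mm above the bench. Not to be handled.
- pad: round rubber-faced pad, 30 mm across, on a sprung steel stem at the front of the jaw; origin at the centre of its face, 50 mm above the bench. Untouched, its face is 60 mm ahead (+y) of the jaw's centre; it can be pushed into the jaw by up to 8 mm, 2.5 N per mm, no preload, felt on top of the drag. A black ring on the stem is level with the jaw's steel collar when it is in by 2 mm, which is 5 N.
- handle (a joint): position (m) of the handle in its play on top of the jaw, along the stand's +y: -0.005 its loosening end, 0 over the jaw's centre, +0.005 its tightening end. In between it moves loosely (about 1 N) and leaves the jaw where it is; only at an end does it carry the jaw with it. At the start it lies in the loosening half.
- handle_grip (a point): middle of the grip of the black handle, an upright block 30 (x) x 18 (y) x 56 mm on the jaw; this point is on its centre line, 99 mm above the bench, 18 mm below its solid top (the 4 mm rib above is only for looks). Two horns of the jaw stand before and behind its foot, up to 70 mm above the bench. It can be gripped from above either way; it moves only along the stand's y.
- bottle: capped bottle, 68 mm across, 170 mm high; origin at its underside. Leave alone.
- beaker: glass beaker, 76 mm across, 95 mm high; origin at its underside. Leave alone.
- tipbox: closed pipette-tip box 122 x 87 x 57 mm; origin at its underside. Leave alone.

How it is judged:
On the way:
1. the jaw is backed off so that the pad is at least 5 mm clear of the glass (y of pad in the frame of stand below 0.068 m and contact force between pad and cassette below 0.1 N), for 0.1 s.
At the end, for the whole second after the job is handed in: The pad presses on the cassette with 5 N (3.9 to 6.1 N), the pad is at rest, the handle lies within 2 mm of the tightening end of its play, and the cassette stands upright within 4 mm of where it was (contact force between pad and cassette between 3.9 and 6.1 N and value of joint handle above 0.003 m and linear speed of pad below 0.003 m/s and distance of cassette from where it was at the start of the episode below 0.004 m and angle between cassette's own z axis and vertical below 0.05 rad); the robot touches nothing.
It fails at once if the glass is pressed with more than 13 N (contact force between pad and cassette above 13 N).
It fails at once if the handle is driven in the tightening direction past the setting (over 7.5 N on the glass with the play taken up on the tightening side) (contact force between pad and cassette above 7.5 N and value of joint handle above 0.003 m).
It fails at once if the robot pushes the glass or the pad directly (contact force between any of the arm, the fingers and cassette above 2 N or contact force between the fingers and pad above 2 N).
It fails at once if a bystander is shifted by more than 20 mm (distance of any of bottle, beaker, tipbox from where it was at the start of the episode above 0.02 m).
It also fails if it takes over 61 s, if anything falls off the work surface, if the arm or the gripper's body presses on something with over 40 N, if the wrist force passes 120 N, or if a joint passes its speed limit or range.

## Working session

There is one attempt and no reset: what is moved stays moved. The work goes in short steps, Python scripts to look and compute and a tool call to move; the robot and the scene stay as the last step left them, time stands still between calls to the robot, and variables do not carry over. Pictures are saved under pics/ and viewed, about 8 in all and at most 12, crops included, and the job is handed in when it is done.

Besides the shell and the picture viewer there is one more tool, called by a JSON object that holds its "name" and its "arguments", one argument or row to a line. arm_command: Moves the arm, as the interface text tells. Its arguments: {"type":"object","properties":{"steps":{"type":"array"},"newtons":{"type":"number"}},"required":["steps"]}

```bash
mkdir -p pics; python3 - <<'E'
from plant import arm
import cv2,numpy as np
for n in("scene","top"):
    cv2.imwrite(f"pics/{n}0.png",arm.capture(n)[:,:,::-1])
    c=arm.camera_info(n);print(n,np.round(c["camera_matrix"],1).tolist(),np.round(c["R"],3).tolist(),np.round(c["t"],3).tolist())
print(arm.sense())
E
```

```text
scene [[603.4, 0.0, 320.8], [0.0, 603.4, 245.9], [0.0, 0.0, 1.0]] [[0.443, 0.897, -0.008], [0.488, -0.248, -0.837], [-0.752, 0.367, -0.547]] [-0.234, -0.202, 1.8]
top [[438.5, 0.0, 315.8], [0.0, 438.5, 243.2], [0.0, 0.0, 1.0]] [[-0.017, -1.0, -0.006], [-0.998, 0.017, -0.067], [0.067, 0.004, -0.998]] [0.001, 0.546, 1.008]
{'time_s': 0.1, 'joints': array([-1.23159557e+00,  4.80764157e-01,  1.59680232e+00,  1.04135298e-08,
        1.06512279e+00, -4.65711685e-02]), 'qd': array([-0.00104386, -0.0012325 , -0.00241907,  0.00260082,  0.00079583,
       -0.00061737]), 'joint_efforts': array([-5.26597760e-04, -9.52257514e+01, -4.31041610e+01, -2.07690409e-04,
        5.28966804e-03, -3.68595454e-05]), 'position': array([ 0.24449115, -0.60186384,  0.23074298]), 'eef_rot': array([ 2.01035004,  0.39379313, -2.01067753]), 'wrist_force': array([ 0.30760009, -0.16316144, -0.43272235]), 'moment': array([ 0.00699371,  0.03027437, -0.01952163]), 'grip_width': 0.08527437816219163}
```

View pics/scene0.png

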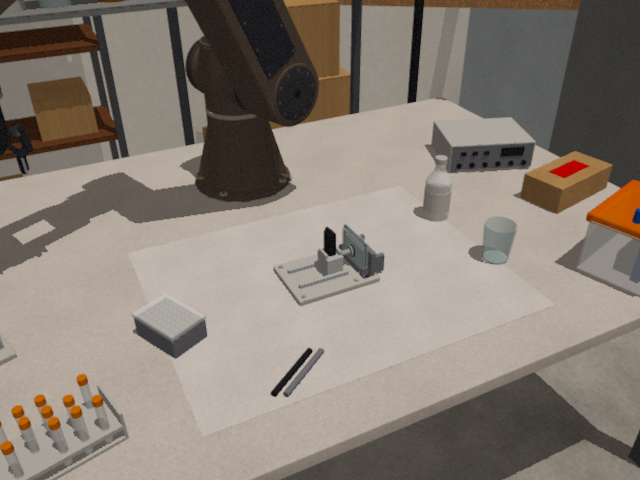

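View pics/top0.png

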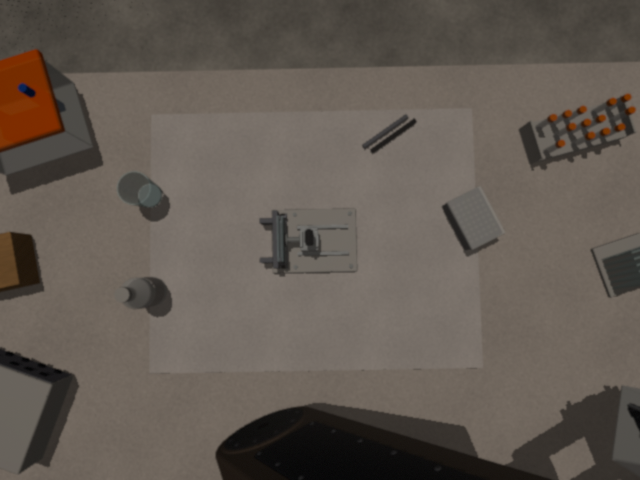

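Scene view: the stand is at about (327,275), with the handle at (329,240). Bottle, beaker and tip box are well away from it. Top view: the rail is on the left, at column ~280, so the tightening way is roughly world +y. The handle top is at about (309,236).

```bash
python3 - <<'E'
import cv2,numpy as np
a=cv2.imread("pics/top0.png")[195:285,250:370]; b=cv2.imread("pics/scene0.png")[215:305,265:385]
f=lambda i:cv2.convertScaleAbs(cv2.resize(i,None,fx=6.6,fy=6.6,interpolation=cv2.INTER_CUBIC)[:, :],alpha=1.3)
A,B=f(a),f(b)
cv2.imwrite("pics/top0c.png",A);cv2.imwrite("pics/scene0c.png",B);print(A.shape)
E
```

```text
(594, 792, 3)
```

View pics/top0c.png

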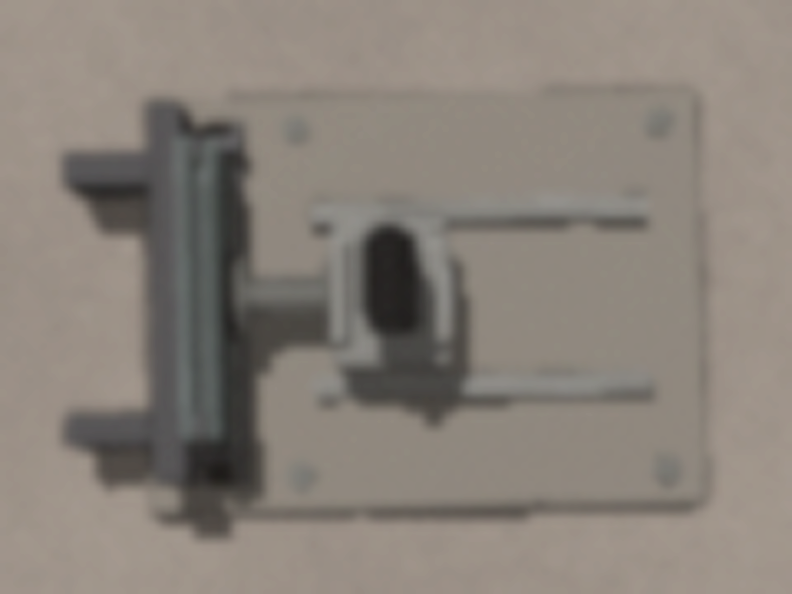

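View pics/scene0c.png

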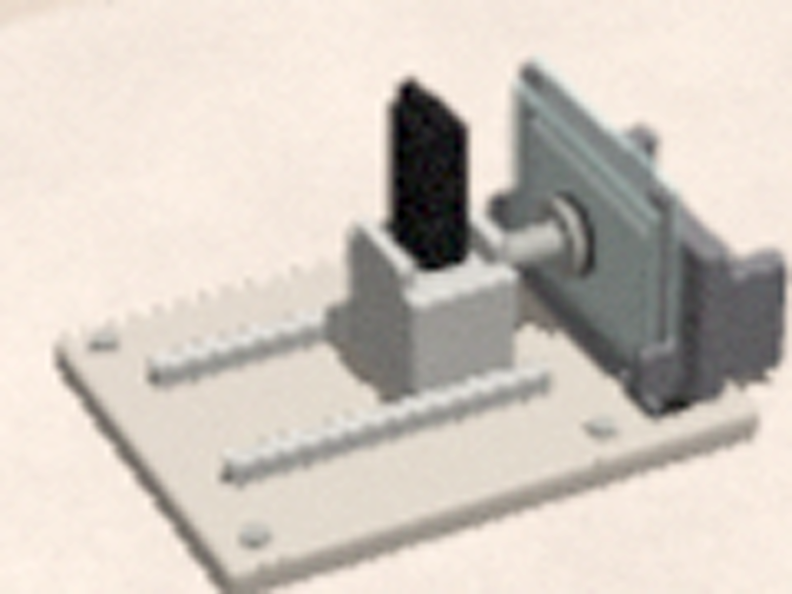

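```bash
cat >h.py <<'E'
import numpy as np,cv2
from plant import arm
from scipy.optimize import least_squares
def proj(n,P):
    c=arm.camera_info(n);q=np.atleast_2d(P)@np.array(c["R"]).T+c["t"];q=q@np.array(c["camera_matrix"]).T
    return q[:,:2]/q[:,2:]
def ray(n,uv,z):
    c=arm.camera_info(n);R=np.array(c["R"]);C=-R.T@c["t"];d=R.T@np.linalg.solve(c["camera_matrix"],[*uv,1]);return C+d*(z-C[2])/d[2]
def W(p,P):
    c,s=np.cos(p[2]),np.sin(p[2]);P=np.atleast_2d(P)
    return np.c_[p[0]+c*P[:,0]-s*P[:,1],p[1]+s*P[:,0]+c*P[:,1],P[:,2]]
E
python3 - <<'E'
from h import *
t=np.array([[695,92],[704,505],[158,515]])/6.6+[250,195]; s=np.array([[58,348],[235,572],[757,415]])/6.6+[265,215]
S=np.array([[75,-100,14],[-75,-100,14],[-75,100,14]])/1e3; Q=np.array([[-75,-100,14],[75,-100,14],[75,100,14]])/1e3
r=lambda p:np.r_[(proj("top",W(p,S))-t).ravel(),(proj("scene",W(p,Q))-s).ravel()]
f=least_squares(r,[.5,0,0]);print(f.x,np.round(f.fun,2))
for nm,n,w in(("t","top",t),("s","scene",s)):print(nm,[np.round(ray(n,u,.014),4).tolist() for u in w])
h=ray("top",np.array([392,280])/6.6+[250,195],.119);print("handle",h)
c,sn=np.cos(f.x[2]),np.sin(f.x[2]);d=h[:2]-f.x[:2];print("in stand",c*d[0]+sn*d[1],-sn*d[0]+c*d[1])
for x,nm in((340,"jaw front"),(455,"jaw back")):
    print(nm,ray("top",np.array([x,280])/6.6+[250,195],.06))
print("glass near face top",ray("top",np.array([222,280])/6.6+[250,195],.094),W(f.x,[0,.073,.094]))
h=ray("scene",np.array([428,100])/6.6+[265,215],.119);print("handle sc",h)
E
```

```text
[ 0.55495807 -0.00262031  0.00945717] [-0.6  -2.04  0.12 -1.03 -2.56 -0.27 -2.33 -1.9  -1.6   0.23 -0.04 -1.56]
t [[0.626, -0.1032, 0.014], [0.4785, -0.103, 0.014], [0.4783, 0.0907, 0.014]]
s [[0.4904, -0.1014, 0.014], [0.6317, -0.0986, 0.014], [0.6341, 0.0951, 0.014]]
handle [0.55197925 0.00433795 0.119     ]
in stand -0.0029128827771906884 0.006986116837400292
jaw front [0.55704337 0.02316388 0.06      ]
jaw back [ 0.55635573 -0.0160027   0.06      ]
glass near face top [0.55497498 0.06072439 0.094     ] [[0.55426771 0.07037643 0.094     ]]
handle sc [0.55389532 0.01070202 0.119     ]
```

```bash
cat >>h.py <<'E'
from scipy.spatial.transform import Rotation as Ro
def to(x,y,z):
    s=arm.sense();R=Ro.from_rotvec(s["eef_rot"]).as_matrix()
    print("t",s["time_s"],"pos",np.round(s["position"],4),"toolshift mm",np.round(R.T@(np.array([x,y,z])-s["position"])*1e3,1),"F",np.round(s["wrist_force"],1),"w",round(s["grip_width"],4))
    return R
E
python3 -c "
from h import *
R=to(.555,.005,.18);print(np.round(R,3))"
```

```text
t 0.1 pos [ 0.2445 -0.6019  0.2307] toolshift mm [  51.3 -445.4 -516. ] F [ 0.3 -0.2 -0.4] w 0.0853
[[-0.     0.376 -0.927]
 [ 0.001 -0.927 -0.376]
 [-1.    -0.001 -0.   ]]
```

{"name": "arm_command", "arguments": {
  "steps": [
    [1,0,-34.3,-39.7,0],
    [1,0,-34.3,-39.7,0],
    [1,0,-34.3,-39.7,0],
    [1,0,-34.3,-39.7,0],
    [1,0,-34.3,-39.7,0],
    [1,0,-34.3,-39.7,0],
    [1,0,-34.3,-39.7,0],
    [1,0,-34.3,-39.7,0],
    [1,0,-34.3,-39.7,0],
    [1,0,-34.3,-39.7,0],
    [1,0,-34.3,-39.7,0],
    [1,0,-34.3,-39.7,0],
    [1,0,-34.3,-39.7,0],
    [1,0,0,0,-9.8],
    [1,0,0,0,-9.8],
    [1,0,0,0,-9.8],
    [1,0,0,0,-9.8],
    [1,0,0,0,-9.8],
    [1,0,0,0,-9.8],
    [1,0,0,0,-9.6]
  ],
  "newtons": 60
}}

```text
time_s: 2.6
position: [0.5548, 0.0051, 0.2311]
eef_rot: [1.198, 1.216, -1.199]
wrist_force: [0.5, -0.9, 0.5]
grip_width: 0.0854
```

```bash
python3 - <<'E'
from h import *
R=to(.554,.005,.14);print(np.round(R,3))
I=arm.capture("scene");print(proj("scene",[[.554,.005,.099],[.554,.005,.231]]))
cv2.imwrite("pics/s1.png",cv2.resize(I[130:310,230:470,::-1],None,fx=3.3,fy=3.3,interpolation=cv2.INTER_CUBIC))
E
```

```text
t 2.6 pos [0.5548 0.0051 0.2311] toolshift mm [91.1 -0.7  0.1] F [ 0.5 -0.9  0.5] w 0.0854
[[-0.001  1.     0.014]
 [ 0.     0.014 -1.   ]
 [-1.    -0.001 -0.   ]]
[[327.56136976 238.50535385]
 [327.4688264  185.14053204]]
```

View pics/s1.png

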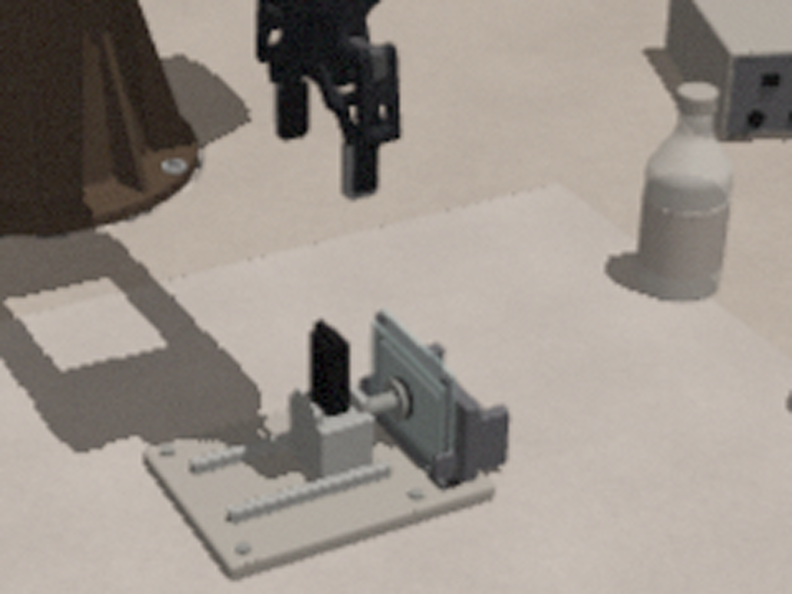

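The gripper is above the handle. Its fingertips are at (291,130) and (360,190), straddling x, and the handle is at (330,365) in the crop. The scene camera puts the handle about 4 mm further +y than the top camera does, so I split the difference, then descend and grip.

{"name": "arm_command", "arguments": {
  "steps": [
    [1,50,0,-2,0],
    [1,50,0,0,0],
    [1,30,0,0,0],
    [1,15,0,0,0],
    [1,6,0,0,0],
    [1,0,0,0,0],
    [1,0,0,0,0]
  ]
}}

```text
time_s: 3.52
position: [0.5556, 0.0071, 0.0813]
eef_rot: [1.204, 1.212, -1.202]
wrist_force: [0.3, -0.2, 0.3]
grip_width: 0.0853
```

{"name": "arm_command", "arguments": {
  "steps": [
    [0.5,0,0,0,0],
    [0.5,0,0,0,0],
    [0.2,0,0,0,0],
    [0.2,0,0,0,0],
    [0,0,0,0,0],
    [0,0,0,0,0],
    [0,0,0,0,0],
    [0,0,0,0,0]
  ],
  "newtons": 80
}}

```text
time_s: 4.53
position: [0.5545, 0.0071, 0.0807]
eef_rot: [1.203, 1.214, -1.203]
wrist_force: [-4.9, 0.3, 11.1]
grip_width: 0.0292
```

Gripped, at 29 mm. Next I back off in small steps and watch the force.

{"name": "arm_command", "arguments": {
  "steps": [
    [0,0,-0.5,1,0],
    [0,0,0,1,0],
    [0,0,0,1,0],
    [0,0,0,1,0],
    [0,0,0,1,0],
    [0,0,0,0,0]
  ]
}}

```text
time_s: 5.28
position: [0.5545, 0.0023, 0.0807]
eef_rot: [1.203, 1.213, -1.203]
wrist_force: [-2.6, 2.6, 8.4]
grip_width: 0.0289
```

{"name": "arm_command", "arguments": {
  "steps": [
    [0,0,0,1,0],
    [0,0,0,1,0],
    [0,0,0,1,0],
    [0,0,0,1,0],
    [0,0,0,0,0]
  ]
}}

```text
time_s: 5.9
position: [0.5545, -0.0012, 0.0807]
eef_rot: [1.204, 1.214, -1.203]
wrist_force: [-2.2, 9.2, 9.3]
grip_width: 0.0294
```

{"name": "arm_command", "arguments": {
  "steps": [
    [0,0,0,1,0],
    [0,0,0,1,0],
    [0,0,0,1,0],
    [0,0,0,1,0],
    [0,0,0,0,0]
  ]
}}

```text
time_s: 6.52
position: [0.5545, -0.0051, 0.0807]
eef_rot: [1.204, 1.214, -1.203]
wrist_force: [-1.9, 10.0, 9.0]
grip_width: 0.0289
```

```bash
python3 - <<'E'
from h import *
to(.554,.005,.08)
I=arm.capture("scene");J=arm.capture("top")
a=cv2.resize(I[205:295,275:395],None,fx=6.6,fy=6.6,interpolation=cv2.INTER_CUBIC)
cv2.imwrite("pics/s2.png",cv2.convertScaleAbs(a[:,:,::-1],alpha=1.2))
E
```

```text
t 6.525 pos [ 0.5545 -0.0051  0.0807] toolshift mm [  0.7  -0.4 -10.1] F [-1.9 10.   9. ] w 0.0289
```

View pics/s2.png

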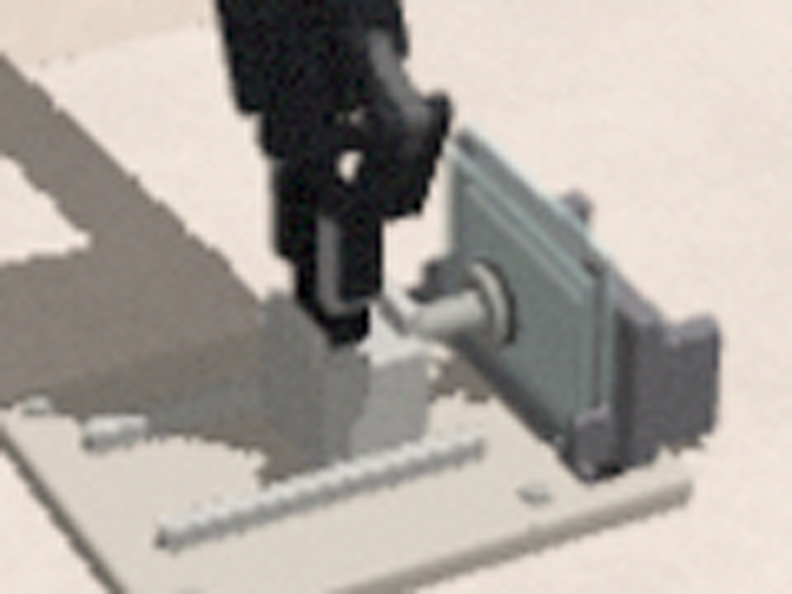

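Force has levelled near 10 N, so the jaw is now carried back against its drag. The picture shows the fingers on the handle at (340,280), and the pad, at (495,305), still near the glass. I continue another 12 mm.

{"name": "arm_command", "arguments": {
  "steps": [
    [0,0,0,1.5,0],
    [0,0,0,1.5,0],
    [0,0,0,1.5,0],
    [0,0,0,1.5,0],
    [0,0,0,1.5,0],
    [0,0,0,1.5,0],
    [0,0,0,1.5,0],
    [0,0,0,1.5,0],
    [0,0,0,0,0]
  ]
}}

```text
time_s: 7.75
position: [0.5545, -0.0172, 0.0807]
eef_rot: [1.204, 1.214, -1.203]
wrist_force: [-3.1, 10.1, 9.7]
grip_width: 0.0292
```

```bash
python3 - <<'E'
from h import *
to(.554,.005,.08)
I=arm.capture("scene")
a=cv2.resize(I[205:295,275:395],None,fx=6.6,fy=6.6,interpolation=cv2.INTER_CUBIC)
cv2.imwrite("pics/s3.png",cv2.convertScaleAbs(a[:,:,::-1],alpha=1.2))
E
```

```text
t 7.75 pos [ 0.5545 -0.0172  0.0807] toolshift mm [  0.7  -0.4 -22.2] F [-3.1 10.1  9.7] w 0.0292
```

View pics/s3.png

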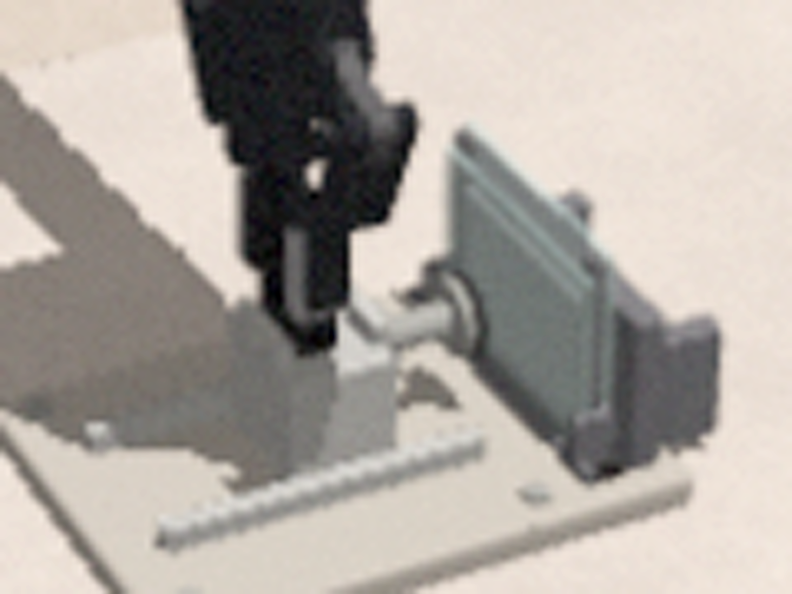

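The pad has moved 32 px left, from (495,305) to (463,315), about 12 mm, and is well clear of the glass. Next I take up the 10 mm play and bring the jaw forward in the tightening direction only.

{"name": "arm_command", "arguments": {
  "steps": [
    [0,0,0,-1,0],
    [0,0,0,-1.5,0],
    [0,0,0,-1.5,0],
    [0,0,0,-1.5,0],
    [0,0,0,-1.5,0],
    [0,0,0,0,0]
  ]
}}

```text
time_s: 8.55
position: [0.5545, -0.0108, 0.0807]
eef_rot: [1.203, 1.213, -1.203]
wrist_force: [-3.7, 0.7, 8.8]
grip_width: 0.0293
```

{"name": "arm_command", "arguments": {
  "steps": [
    [0,0,0,-1,0],
    [0,0,0,-1,0],
    [0,0,0,-1,0],
    [0,0,0,-1,0],
    [0,0,0,-1,0],
    [0,0,0,-1,0],
    [0,0,0,0,0]
  ]
}}

```text
time_s: 9.43
position: [0.5545, -0.0056, 0.0807]
eef_rot: [1.202, 1.213, -1.203]
wrist_force: [-3.7, -9.5, 8.7]
grip_width: 0.029
```

{"name": "arm_command", "arguments": {
  "steps": [
    [0,0,0,-1,0],
    [0,0,0,-1,0],
    [0,0,0,-1,0],
    [0,0,0,-1,0],
    [0,0,0,-1,0],
    [0,0,0,-1,0],
    [0,0,0,0,0]
  ]
}}

```text
time_s: 10.3
position: [0.5545, 0.0004, 0.0807]
eef_rot: [1.202, 1.213, -1.203]
wrist_force: [-3.7, -8.9, 9.1]
grip_width: 0.0292
```

```bash
python3 - <<'E'
from h import *
to(.554,.005,.08)
I=arm.capture("scene")
a=cv2.resize(I[205:295,275:395],None,fx=6.6,fy=6.6,interpolation=cv2.INTER_CUBIC)
cv2.imwrite("pics/s4.png",cv2.convertScaleAbs(a[:,:,::-1],alpha=1.2))
E
```

```text
t 10.3 pos [5.545e-01 4.000e-04 8.070e-02] toolshift mm [ 0.7 -0.5 -4.6] F [-3.7 -8.9  9.1] w 0.0292
```

View pics/s4.png

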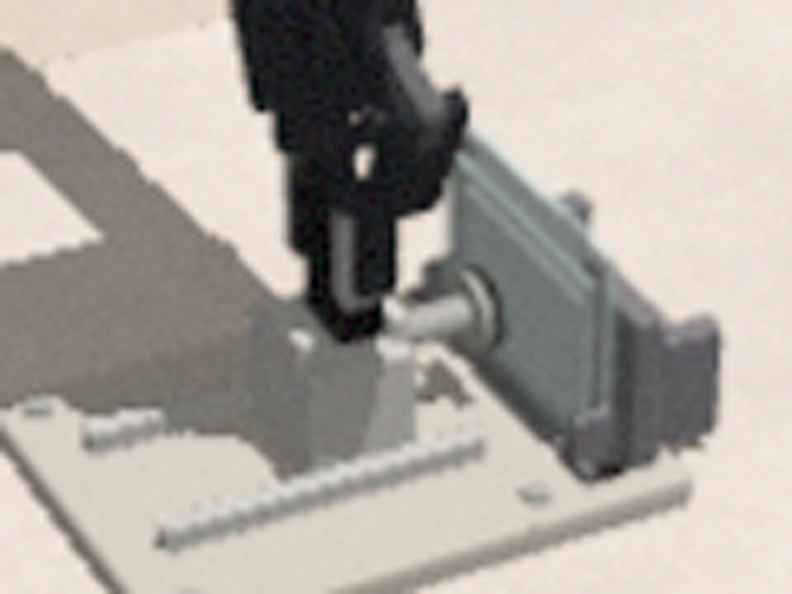

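The pad face is at (485,310). Contact should look like about (509,301), so there is still some travel left. Baseline drag while tightening is about -9.2 N.

{"name": "arm_command", "arguments": {
  "steps": [
    [0,0,0,-1,0],
    [0,0,0,-1,0],
    [0,0,0,0,0]
  ]
}}

```text
time_s: 10.72
position: [0.5545, 0.0023, 0.0807]
eef_rot: [1.202, 1.213, -1.203]
wrist_force: [-2.8, -9.8, 8.8]
grip_width: 0.0287
```

{"name": "arm_command", "arguments": {
  "steps": [
    [0,0,0,-1,0],
    [0,0,0,-1,0],
    [0,0,0,0,0]
  ]
}}

```text
time_s: 11.1
position: [0.5545, 0.0044, 0.0807]
eef_rot: [1.202, 1.213, -1.203]
wrist_force: [-2.7, -9.0, 8.7]
grip_width: 0.0291
```

{"name": "arm_command", "arguments": {
  "steps": [
    [0,0,0,-1,0],
    [0,0,0,0,0],
    [0,0,0,0,0]
  ]
}}

```text
time_s: 11.48
position: [0.5545, 0.0053, 0.0807]
eef_rot: [1.202, 1.213, -1.203]
wrist_force: [-2.9, -9.8, 7.8]
grip_width: 0.0293
```

{"name": "arm_command", "arguments": {
  "steps": [
    [0,0,0,-1,0],
    [0,0,0,0,0]
  ]
}}

```text
time_s: 11.72
position: [0.5545, 0.0063, 0.0807]
eef_rot: [1.202, 1.213, -1.203]
wrist_force: [-3.5, -8.9, 8.0]
grip_width: 0.0291
```

{"name": "arm_command", "arguments": {
  "steps": [
    [0,0,0,-1,0],
    [0,0,0,0,0]
  ]
}}

```text
time_s: 11.98
position: [0.5544, 0.0074, 0.0807]
eef_rot: [1.202, 1.213, -1.203]
wrist_force: [-3.4, -10.1, 8.9]
grip_width: 0.0292
```

```bash
cat >>h.py <<'E'
def avg(n=10,name=None):
    F=[];P=[]
    for i in range(n):
        I=arm.capture("scene");s=arm.sense();F.append(s["wrist_force"]);P.append(s["position"])
    print("t",s["time_s"],"F",np.mean(F,0).round(2),"sd",np.std(F,0).round(2),"P",np.mean(P,0).round(5))
    if name:
        a=cv2.resize(I[225:285,300:380],None,fx=10,fy=10,interpolation=cv2.INTER_CUBIC)
        cv2.imwrite(name,cv2.convertScaleAbs(a[:,:,::-1],alpha=1.2))
E
python3 -c "
from h import *
avg(10,'pics/s5.png')"
```

```text
t 12.475 F [-3.11 -9.96  8.21] sd [0.54 0.41 0.29] P [0.55447 0.00733 0.0807 ]
```

View pics/s5.png

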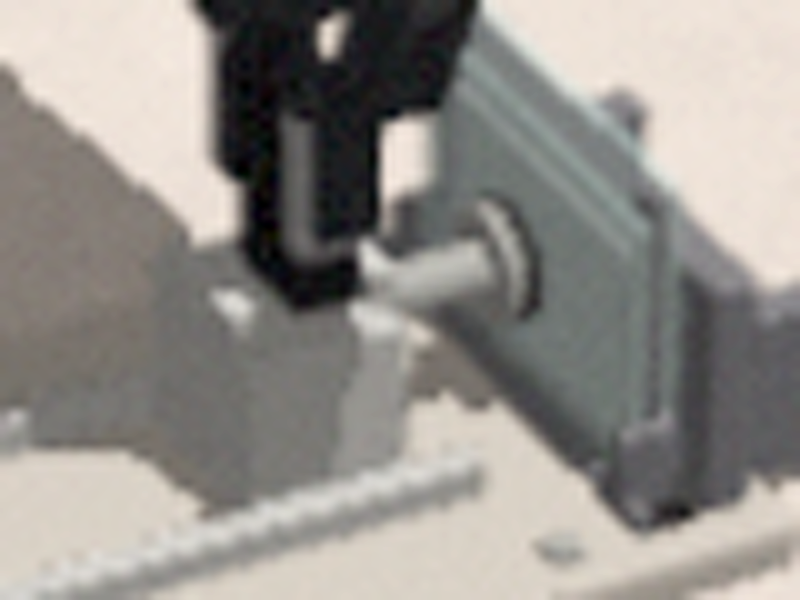

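The pad is at (515,258) here, within about a pixel of its starting contact position. I go on in half-millimetre steps, averaging force after each.

{"name": "arm_command", "arguments": {
  "steps": [
    [0,0,0,-0.5,0],
    [0,0,0,0,0]
  ]
}}

```text
time_s: 12.72
position: [0.5544, 0.0078, 0.0807]
eef_rot: [1.202, 1.213, -1.203]
wrist_force: [-1.8, -11.3, 9.6]
grip_width: 0.0291
```

```bash
python3 -c "
from h import *
avg(10)"
```

```text
t 13.225 F [-3.25 -9.73  8.37] sd [0.54 0.51 0.5 ] P [0.55446 0.00779 0.08069]
```

{"name": "arm_command", "arguments": {
  "steps": [
    [0,0,0,-0.5,0],
    [0,0,0,0,0]
  ]
}}

```text
time_s: 13.48
position: [0.5545, 0.0083, 0.0807]
eef_rot: [1.202, 1.213, -1.203]
wrist_force: [-2.6, -11.0, 7.7]
grip_width: 0.0288
```

```bash
python3 -c "
from h import *
avg(10)"
```

```text
t 13.975 F [ -2.82 -10.03   8.4 ] sd [0.49 0.47 0.28] P [0.55448 0.0083  0.0807 ]
```

No rise yet, and the averaged baseline is about -9.9 N. I continue.

{"name": "arm_command", "arguments": {
  "steps": [
    [0,0,0,-0.5,0],
    [0,0,0,-0.5,0],
    [0,0,0,0,0]
  ]
}}

```text
time_s: 14.35
position: [0.5545, 0.0093, 0.0807]
eef_rot: [1.202, 1.213, -1.203]
wrist_force: [-3.3, -9.2, 8.3]
grip_width: 0.0288
```

```bash
python3 -c "
from h import *
avg(8)"
```

```text
t 14.75 F [ -2.87 -10.13   8.6 ] sd [0.53 0.47 0.39] P [0.55446 0.00931 0.08069]
```

{"name": "arm_command", "arguments": {
  "steps": [
    [0,0,0,-0.5,0],
    [0,0,0,0,0]
  ]
}}

```text
time_s: 15.0
position: [0.5545, 0.0098, 0.0807]
eef_rot: [1.202, 1.213, -1.203]
wrist_force: [-2.7, -10.1, 8.6]
grip_width: 0.0293
```

```bash
python3 -c "
from h import *
avg(8)"
```

```text
t 15.4 F [-3.01 -9.87  8.48] sd [0.22 0.49 0.79] P [0.55446 0.0098  0.0807 ]
```

{"name": "arm_command", "arguments": {
  "steps": [
    [0,0,0,-0.5,0],
    [0,0,0,-0.5,0],
    [0,0,0,0,0]
  ]
}}

```text
time_s: 15.78
position: [0.5545, 0.0107, 0.0807]
eef_rot: [1.202, 1.213, -1.203]
wrist_force: [-3.2, -11.7, 8.4]
grip_width: 0.0291
```

```bash
python3 -c "
from h import *
avg(8)"
```

```text
t 16.175 F [ -3.18 -10.97   8.38] sd [0.68 0.31 0.36] P [0.55446 0.01072 0.0807 ]
```

{"name": "arm_command", "arguments": {
  "steps": [
    [0,0,0,-0.5,0],
    [0,0,0,0,0]
  ]
}}

```text
time_s: 16.42
position: [0.5545, 0.0111, 0.0807]
eef_rot: [1.202, 1.213, -1.203]
wrist_force: [-3.0, -11.5, 9.1]
grip_width: 0.0291
```

```bash
python3 -c "
from h import *
avg(8)"
```

```text
t 16.825 F [ -2.79 -11.85   8.25] sd [0.57 0.4  0.44] P [0.55446 0.01114 0.0807 ]
```

Contact: the force is rising by about 2.1 N/mm, from TCP y ≈ 0.0103. The target is -9.94 - 5 ≈ -14.9 N.

{"name": "arm_command", "arguments": {
  "steps": [
    [0,0,0,-0.5,0],
    [0,0,0,0,0]
  ]
}}

```text
time_s: 17.08
position: [0.5545, 0.0115, 0.0807]
eef_rot: [1.202, 1.212, -1.203]
wrist_force: [-2.7, -13.4, 8.8]
grip_width: 0.0292
```

```bash
python3 -c "
from h import *
avg(10)"
```

```text
t 17.575 F [ -2.92 -12.88   8.22] sd [0.37 0.45 0.33] P [0.55446 0.01155 0.0807 ]
```

{"name": "arm_command", "arguments": {
  "steps": [
    [0,0,0,-0.5,0],
    [0,0,0,0,0]
  ]
}}

```text
time_s: 17.82
position: [0.5544, 0.012, 0.0807]
eef_rot: [1.202, 1.212, -1.203]
wrist_force: [-2.8, -14.0, 8.1]
grip_width: 0.0293
```

```bash
python3 -c "
from h import *
avg(16,'pics/s6.png')"
```

```text
t 18.625 F [ -3.13 -14.14   8.17] sd [0.59 0.63 0.55] P [0.55447 0.01197 0.0807 ]
```

{"name": "arm_command", "arguments": {
  "steps": [
    [0,0,0,-0.4,0],
    [0,0,0,0,0]
  ]
}}

```text
time_s: 18.88
position: [0.5544, 0.0123, 0.0807]
eef_rot: [1.202, 1.212, -1.203]
wrist_force: [-3.2, -14.8, 7.3]
grip_width: 0.0288
```

```bash
python3 -c "
from h import *
avg(16,'pics/s6.png')"
```

```text
t 19.675 F [ -3.14 -14.99   8.02] sd [0.47 0.53 0.5 ] P [0.55447 0.01229 0.0807 ]
```

View pics/s6.png

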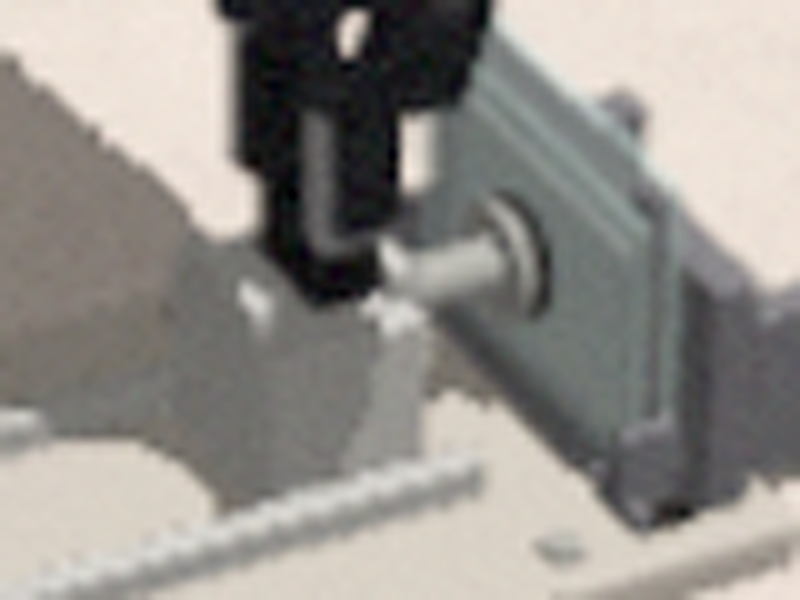

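Spring force is now about 5.05 N, and the picture shows the pad seated on the glass at (525,258). I release (the fingers open along x) and lift straight up.

{"name": "arm_command", "arguments": {
  "steps": [
    [0.4,0,0,0,0],
    [0.6,0,0,0,0],
    [0.8,0,0,0,0],
    [0.8,0,0,0,0],
    [0.8,0,0,0,0],
    [0.8,0,0,0,0],
    [0.8,-10,0,0,0],
    [0.8,-30,0,0,0],
    [0.8,-50,0,0,0],
    [0.8,-50,0,0,0],
    [0.8,0,0,0,0],
    [0.8,0,0,0,0]
  ]
}}

```text
time_s: 21.18
position: [0.5542, 0.0135, 0.2206]
eef_rot: [1.203, 1.213, -1.202]
wrist_force: [0.1, 0.2, -0.6]
grip_width: 0.0685
```

```bash
python3 -c "
from h import *
avg(4,'pics/s7.png')"
```

```text
t 21.375 F [-0.21 -0.19  0.14] sd [0.46 0.06 0.43] P [0.55373 0.01353 0.21947]
```

View pics/s7.png

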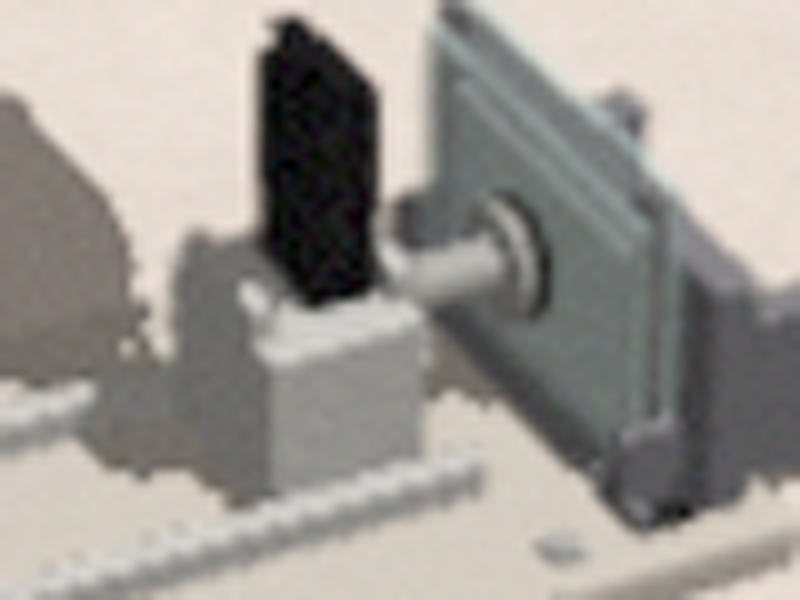

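The robot is clear and the wrist force is near zero. The handle, at (320,165), leans to the pad-side horn, which is the tightening end. The jaw and pad haven't moved and the cassette is upright. I hand in.

```bash
python3 -c "
from plant import arm
print(arm.hand_in(),arm.sense()['time_s'])"
```

```text
the job is handed in; nothing more can be done
the job is handed in; nothing more can be done
```

I backed the jaw off, brought it up again in the tightening direction only, and stopped at an estimated 5.05 N on the glass. I handed the job in at about 21 s; no verdict came back.

- **Back-off:** gripping the handle across x, I drew the jaw back until the pad was at least about 12 mm clear, perhaps up to 17 mm. That is judged from the camera pictures and from the spring force having gone. It is a little more than the centimetre asked for, and short of the hard stop.
- **Setting:** with the play taken up, the wrist force held at about -9.9 N of drag and began to rise when the pad met the glass (TCP y ≈ 10.3 mm). I advanced in steps of 0.4–0.5 mm to -14.99 N and never reversed. The measured 2 mm of travel after contact agrees with that.
- **Release:** the wrist force was about zero after the fingers opened and lifted. The picture shows the handle at the pad-side end of its play, the pad on the glass and the cassette upright. The arm never went near the bottle, beaker or tip box, though I did not take a closing picture of them.

**Limits of these checks:**
- The pictures were too coarse to show whether the ring is level with the collar, so the 5 N rests on force and travel only.
- The two cameras disagreed by about 4–6 mm on the handle's y position, so I aimed between them.

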